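# Open the water-filter unit and reset its filter counter

### The job

Unclip the cover of the white water-filter unit: squeeze its orange snap tab inward little by little, tugging the cover up lightly, to find by feel how far it must be pressed (too far holds it as well as too little), and lift the cover straight off without straining the tab or wrenching at the latch. Set it down gently on the black mat, right way up, and let go of it; then press the green reset button in the open well gently, all the way down for a moment, and let it come back up. Leave everything else on the counter where it is.

Things in the scene. Friction and masses are not known exactly. Their poses are not given: they have to be found in the camera images.
- filter_unit: White box, fixed to the counter, 150 (x) x 210 (y) x 90 high. Origin: centre of its underside; z up. In its top is a service well 64 (x) x 104 (y) in plan, centred, 44 deep, closed by the cover. In the well: the green reset button toward the -y end and, 4 below the unit's top and 26 or more from the button's centre on its +y side, steel rails that latch the tab.
- cover_grip (a point): Grip centre of the loose grey cover (100 to 170 g): midway between the outer faces of its two upright walls, half-way up the cover, 18 above its plate's underside. z up, y from rib to tab; axes as the unit's at the start. The walls, 50 apart over their outer faces (25 each side of this point), 4 thick, span 14 below to 16 above it. Stood on a flat surface, this point is 34 above it.
- rib_face (a point): Middle of the outer face of the fixed grey rib, 22 wide, on the cover's -y side, opposite the tab; it does not give. Cover: plate 84 (x) x 126 (y) x 4 thick lying on the unit's top, under it a skirt 62 x 102 reaching 16 down into the well with about 1 play all round, so that it comes out only straight up. It stands on that skirt when set down.
- tab_face (a point): Middle of the outer face of the sprung orange tab, 20 wide, on the cover's +y side; moves with the tab, y outward. Lugs at its foot run below the rails and come up only through a notch, 0.75 play either way, at a depth of press that is different each time, hidden, 2.5 to 12.5 from rest; pressed less or more it is latched and the cover lifts only 1. Keep it there over the first 12 of lifting.
- tab (a joint): How far the tab is pressed inward (toward the rib), m: 0 at rest, 0.015 at its stop (35 over both outer faces). Spring: starts to move at 4 N, at its stop at 10 N. More than 24 N on the tab breaks it. More than 25 N between the cover (with its tab) and the unit, sideways or in pulling at a latched tab, counts as wrenching: tug lightly, ease off, change the squeeze by about 1 and tug again.
- mat_top (a point): Centre of the top of the black rubber mat, fixed, 210 x 210 x 5 thick, where the cover goes. z up. Pressing the cover onto it with more than 25 N is not gentle.
- reset_button (a joint): Travel of the reset button, m: 0 up, 0.006 fully down. A spring returns it: it starts to move at about 2 N and is fully down at 6 N. More than 20 N on it damages it.
- reset_button_top (a point): Centre of the top of the round green button, 24 across, in the well, 20 from its middle toward the unit's -y side, 22 below the unit's top face when up. Moves with the button; it is pressed straight down with shut fingertips.
- mug_mid (a point): White mug, 76 across, 85 tall, handle to one side: bystander. Half-way up. Bystanders must not be shifted by more than 30.
- cup_mid (a point): Blue cup, 72 across, 60 tall: bystander. Half-way up.
- sugar_jar_mid (a point): Amber jar with steel cap, 72 across, 100 tall: bystander. Half-way up.
- spare_filter_mid (a point): Spare filter cartridge standing upright, white with blue cap, 52 across, 144 tall: bystander. Half-way up.
- tea_box_mid (a point): Green box of tea, 90 x 140 x 70 tall: bystander. Half-way up.
- spoon_grip (a point): Spoon with a wooden handle and steel bowl, lying flat, 140 long: bystander. On its handle.
Mind the look-alikes: they are no part of the job. What is shaped like the part that bears cover_grip but pink or red is not meant.

How it is judged:
On the way, in this order (a step that is already met when the one before it is completed fails the run):
1. the cover is lifted clear of the unit, 50 mm or more above its seat (z of cover_grip in the frame of filter_unit above 0.158 m), for 0.1 s.
2. the cover stands on the mat, right way up, and is let go (x of cover_grip in the frame of mat_top between -0.07 and 0.07 m and y of cover_grip in the frame of mat_top between -0.07 and 0.07 m and z of cover_grip in the frame of mat_top between 0.026 and 0.042 m and angle between cover_grip's own z axis and vertical below 0.1 rad and contact force between the fingers and cover below 0.05 N), for 0.2 s.
3. the reset button is pressed all the way down (5 of its 6 mm) (value of joint reset_button above 0.005 m), for 0.2 s.
At the end, for the whole second after the job is handed in: The cover stands on the mat, right way up (within 0.1 rad), its centre within 70 mm of the mat's centre along each of the mat's sides, released and at rest, and the reset button is up again after being pressed down by 5 mm or more (all of step 2 and linear speed of cover below 0.02 m/s and value of joint reset_button below 0.002 m); the robot touches nothing.
It fails at once if the snap tab is squeezed with more than 24 N (contact force between the fingers and tab above 24 N).
It fails at once if the cover is wrenched or pushed against the unit with more than 25 N (contact force between cover and filter_unit above 25 N).
It fails at once if the cover is slammed or pushed onto the mat with more than 25 N (contact force between cover and mat above 25 N).
It fails at once if the reset button is pressed with more than 20 N (contact force between anything else and reset_button above 20 N).
It fails at once if a bystander is shifted by more than 30 mm (distance of any of mug_mid, cup_mid, sugar_jar_mid, spare_filter_mid, tea_box_mid, spoon_grip from where it was at the start of the episode above 0.03 m).
It also fails if it takes over 72 s, if anything falls off the work surface, if the arm or the gripper's body presses on something with over 40 N, if the wrist force passes 120 N, or if a joint passes its speed limit or range.

### The arm

A 6-joint arm with a two-finger parallel gripper is mounted at the origin on the work surface. World frame = base frame: x ahead of the robot, y to its left, z up, the work surface at z = 0. Lengths are in m, angles in rad, forces in N, time in s.
With the tool pointing down it reaches from about 0.35 to 0.775 m from the base axis. Payload 5.5 kg.
Tool frame: the origin (TCP) lies at the very end of the fingers, on their centre line; the grasp point (between the pads) lies 19 mm behind it; y points along the fingers, z is the direction in which the jaws open and shut, and the axes are right-handed (so a half turn about y gives the same grasp; the last joint's range is limited). The gripper opens to 85 mm and grips with 20 to 120 N. Pads are 22 mm wide; open, the fingers measure 114 mm over their backs; the gripper's body (76 mm by 85 mm) begins 54 mm behind the grasp point. The pads swing forward as they close: fully open they stand 13 mm farther back than shut.
Start: joints at [-1.356, 0.313, 0.046, 1.304, 0, 1.431], TCP at [0.2, -0.539, 0.231] pointing down, gripper open.
Joint ranges: [-2.76, 2.76], [-0.86, 1.69], [-1.03, 1.26], [-2.2, 2.34], [-1.47, 1.5], [-3.14, 3.14]. Speed limits (rad/s): [2.57, 2.57, 3.14, 3.14, 3.14, 3.14].

### API

Orientations are given as a unit quaternion [w, x, y, z].
In Python, from workcell import env gives the robot as it stands.
- The arm moves only by the shell command python3 -m inch 'ROWS' [OPENING] [FORCE]. ROWS is JSON, a list that holds one entry, the list of rows, each a list of 4 numbers: the shift along the tool's x, y, z in mm, then the turn about the tool's y in degrees. In form: [[[tx, ty, tz, spin], ...]]. A call has 1 to 10 rows; each row is the pose to reach, as a shift and turn from the pose commanded when the call began, along the tool's axes at that moment; what a row does not reach only later rows make up. A row lasts 1/10 s, in which the tool goes at most 50 mm and 8.59 degrees, less where a joint would pass 70% of its speed; a pose out of reach is approached as far as the arm can. A call with a gripper value outside its range is refused whole. OPENING is the finger opening in mm, from 0 to 85.4, set as the call begins (- or left out, the last holds). The fingers move at their own pace and stop on an object; FORCE is the grip in N (left out, the last holds). Time passes only in rows, so rows that repeat a pose let the fingers close. It gives the time, the measured TCP pose, the force and the opening at its end, in the units of the state.
- env.get_state(): the state, without advancing time (a new reading comes with each control period).
- env.read_camera(name): name is "scene" or "side" or "wrist"; returns the picture (420x560x3 uint8, blue, green, red); there is no depth.
- env.camera_model(name): a dict with "fx", "fy", "cx", "cy" (pixels), "R" (3x3) and "t" (3): a world point X has camera coordinates R X + t; the wrist camera has in their place "mount" (4x4, takes a point from camera to tool coordinates, whose origin is the TCP and whose axes are the tool frame's). Camera axes: x right, y down, z forward; pixel columns grow to the right and rows downward; lengths in m; the calibration is good to about 2 mm. The wrist camera is an equidistant fisheye: a pixel r from the principal point sees the ray r / f radians off the axis. A picture is of the moment at which its call begins: read the wrist's pose just before it. camera_model takes no time and is no camera call.
- env.hand_in(): hands the job in, once; it reports no verdict.
The state is a dict: "clock": time; "joint_pos": joint angles; "qvel": joint speeds; "tau": joint torques, N m; "tcp_pos": TCP position; "orientation": TCP orientation; "wrist_force": force on the tool from outside, world axes, zero at the start; "ft_torque": the same for the moment, N m; "finger_gap": finger opening in m.
Only numpy, scipy, OpenCV 4.12 (cv2) and the standard library are available. Lean on these libraries where they do the work, as an engineer would, in place of code of your own. Each camera call takes 0.05 s, during which the arm holds its last target.

## Working session

There is one attempt and no reset: what is moved stays moved. The work goes in short steps, Python scripts to look and compute and a shell command to move; the robot and the scene stay as the last step left them, time stands still between calls to the robot, and variables do not carry over. Pictures are saved under pics/ and viewed, and the job is handed in when it is done.

```bash
ls; mkdir -p pics; python3 - <<'E'
from workcell import env
import cv2
s=env.get_state()
for k,v in s.items(): print(k,v)
for n in("scene","side","wrist"):
    m=env.camera_model(n); print(n,m)
    cv2.imwrite(f"pics/{n}0.png",env.read_camera(n))
E
```

```text
pics
clock 0.0
joint_pos [-1.35555921e+00  3.14019316e-01  4.49916926e-02  1.30357669e+00
 -1.11051047e-05  1.43118783e+00]
qvel [ 4.48954564e-04 -5.61371120e-04 -3.30338390e-04  1.43306544e-03
 -1.43031126e-03  7.06851229e-07]
tau [-5.74596870e-04 -4.80623245e+01  2.98534852e+01  1.92655181e-02
 -3.45083881e-04  8.08670421e-06]
tcp_pos [ 0.19965767 -0.53869533  0.23040329]
orientation [ 0.12477156 -0.12482774  0.69664482 -0.69536759]
wrist_force [-0.23030844 -1.10915402 -0.01532228]
ft_torque [ 0.01056681 -0.005126    0.06196008]
finger_gap 0.08538542931052458
scene {'fx': 394.08894139282654, 'fy': 394.08894139282654, 'cx': 274.89663061922164, 'cy': 210.78822609895383, 'R': array([[ 0.33457661,  0.94233987,  0.00735219],
       [ 0.54233772, -0.1861643 , -0.81927568],
       [-0.77066743,  0.27809785, -0.57335268]]), 't': array([-0.15429334, -0.21419447,  1.57918539])}
side {'fx': 411.2595010395389, 'fy': 411.2595010395389, 'cx': 279.0907885485539, 'cy': 209.16632682228732, 'R': array([[-0.91873581, -0.39435678, -0.02018027],
       [-0.21975794,  0.5530946 , -0.80361235],
       [ 0.32807157, -0.73387267, -0.59481085]]), 't': array([0.47749292, 0.21549076, 1.0272575 ])}
wrist {'fx': 325.19226210127806, 'fy': 325.19226210127806, 'cx': 281.41380804726646, 'cy': 208.37340154088056, 'mount': array([[-3.37836505e-04,  9.65061613e-01,  2.62022842e-01,
        -6.53634883e-02],
       [ 9.62130606e-04, -2.62022422e-01,  9.65061306e-01,
        -1.42408585e-01],
       [ 9.99999480e-01,  5.78133135e-04, -8.39994575e-04,
        -9.43926244e-04],
       [ 0.00000000e+00,  0.00000000e+00,  0.00000000e+00,
         1.00000000e+00]])}
```

View pics/scene0.png

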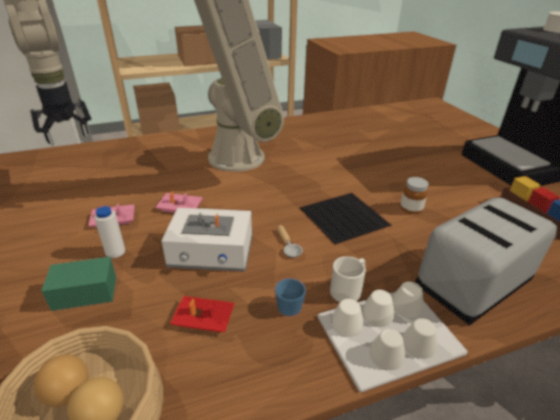

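View pics/side0.png

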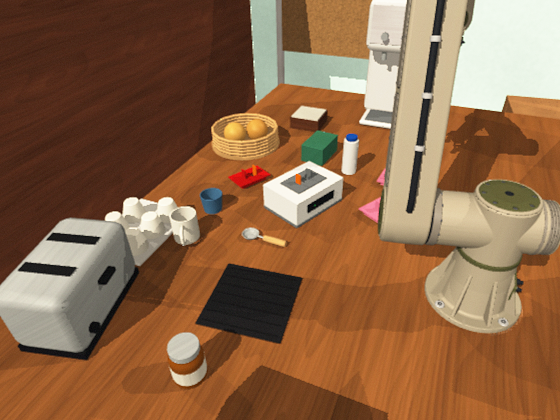

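View pics/wrist0.png

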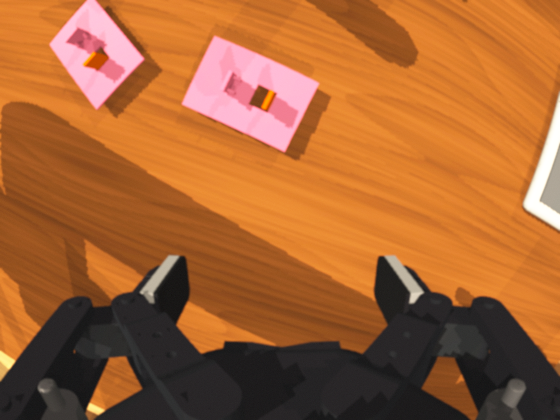

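Scene image: white unit with grey cover at scene (208,225) / side (303,185). Look-alikes are pink at scene (112,215) and (178,203), and red at (203,313). The only grey one is on the white unit, so I choose that. Next, close crops.

```bash
cat > h.py <<'E'
from workcell import env
import numpy as np, cv2
from scipy.spatial.transform import Rotation as Ro
def ray(cam,u,v,st=None):
    m=env.camera_model(cam)
    x=(u-m['cx'])/m['fx'];y=(v-m['cy'])/m['fy']
    if cam=='wrist':
        r=np.hypot(x,y); d=np.array([0,0,1.]) if r<1e-9 else np.array([x/r*np.sin(r),y/r*np.sin(r),np.cos(r)])
        q=st['orientation'];R=Ro.from_quat([q[1],q[2],q[3],q[0]]).as_matrix()
        M=m['mount'];o=R@M[:3,3]+np.array(st['tcp_pos']);return o,R@M[:3,:3]@d
    R=m['R'];return -R.T@m['t'],R.T@np.array([x,y,1.])
def onz(cam,u,v,z,st=None):
    o,d=ray(cam,u,v,st);return o+d*(z-o[2])/d[2]
def proj(cam,X,st=None):
    m=env.camera_model(cam);X=np.array(X,float)
    if cam=='wrist':
        q=st['orientation'];R=Ro.from_quat([q[1],q[2],q[3],q[0]]).as_matrix()
        M=m['mount'];p=M[:3,:3].T@(R.T@(X-st['tcp_pos'])-M[:3,3])
        r=np.arctan2(np.hypot(p[0],p[1]),p[2]);a=np.arctan2(p[1],p[0]);return m['cx']+m['fx']*r*np.cos(a),m['cy']+m['fy']*r*np.sin(a)
    p=m['R']@X+m['t'];return m['cx']+m['fx']*p[0]/p[2],m['cy']+m['fy']*p[1]/p[2]
def tri(us,uw):
    (o1,d1),(o2,d2)=ray('scene',*us),ray('side',*uw)
    A=np.stack([d1,-d2],1);s=np.linalg.lstsq(A,o2-o1,rcond=None)[0]
    a,b=o1+d1*s[0],o2+d2*s[1];return (a+b)/2,np.linalg.norm(a-b)
E
python3 - <<'E'
import cv2
a=cv2.imread('pics/scene0.png')[190:290,140:280];b=cv2.imread('pics/side0.png')[150:230,250:360]
cv2.imwrite('pics/c1.png',cv2.resize(a,None,fx=5.6,fy=5.6,interpolation=cv2.INTER_CUBIC))
cv2.imwrite('pics/c2.png',cv2.resize(b,None,fx=7,fy=7,interpolation=cv2.INTER_CUBIC))
E
```

```text
(no output)
```

View pics/c1.png

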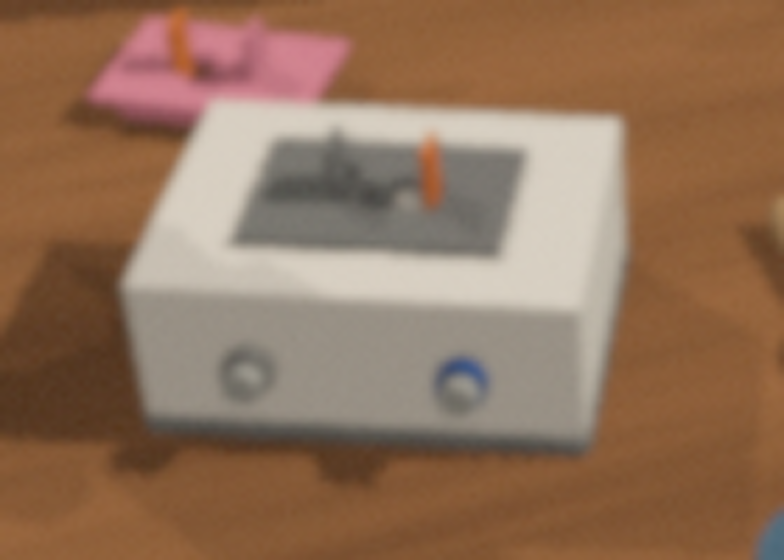

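View pics/c2.png

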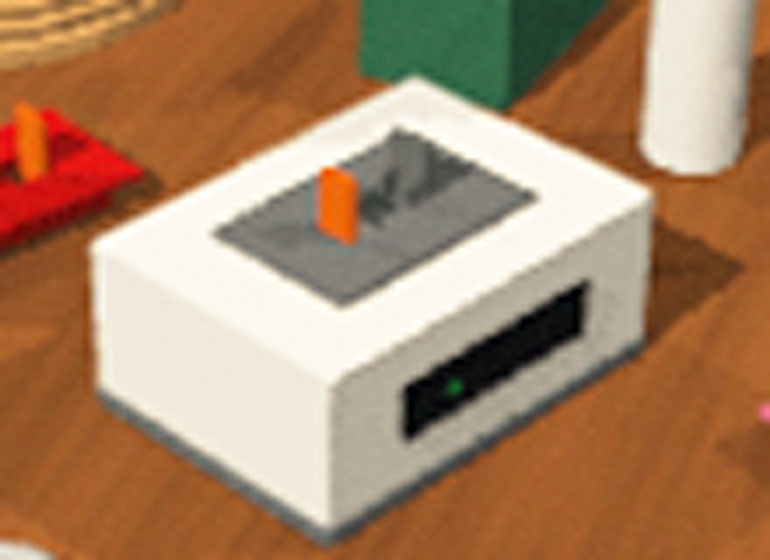

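```bash
python3 - <<'E'
from h import *
P=[]
for u,v in [(215,100),(622,118),(582,312),(122,288)]: P.append(onz('scene',u/5.6+140-.4,v/5.6+190-.4,.09)[:2])
for i in range(4): print('sc',P[i],np.linalg.norm(P[i]-P[i-1]))
print(np.mean(P,0))
Q=[]
for u,v in [(652,193),(330,387),(92,243),(413,75)]: Q.append(onz('side',u/7+250-.4,v/7+150-.4,.09)[:2])
for i in range(4): print('si',Q[i],np.linalg.norm(Q[i]-Q[i-1]))
print(np.mean(Q,0))
# plate corners z=.094
P=[onz('scene',u/5.6+139.6,v/5.6+189.6,.094)[:2] for u,v in[(275,137),(525,150),(500,257),(232,245)]]
print(np.array(P),np.mean(P,0))
P2=[onz('side',u/7+249.6,v/7+149.6,.094)[:2] for u,v in[(540,195),(345,305),(212,233),(397,127)]]
print(np.array(P2),np.mean(P2,0))
for X in (P,P2):
    e=(X[1]-X[0])+(X[2]-X[3]); print(np.degrees(np.arctan2(-e[0],e[1])))
# mat
im=env.read_camera('scene') if 0 else cv2.imread('pics/scene0.png')
for n in('scene','side'):
    im=cv2.imread(f'pics/{n}0.png'); m=(im.max(2)<60).astype(np.uint8)
    roi=np.zeros_like(m)
    if n=='scene': roi[185:250,290:400]=1
    else: roi[250:345,190:310]=1
    c,_=cv2.findContours(m*roi,0,2);c=max(c,key=cv2.contourArea)
    a=cv2.approxPolyDP(c,6,True)[:,0]
    W=np.array([onz(n,*p,.005)[:2] for p in a]);print(n,a.tolist(),W,W.mean(0))
print(tri((431/5.6+139.6,137/5.6+189.6),(340/7+249.6,172/7+149.6)))
# bystanders
for nm,p,z in [('mug',(348,262),.085),('cup',(290,285),.06),('jar',(416,181),.1),('cart',(104,212),.144),('tea',(80,268),.07),('spoon',(284,235),.01),('bowl',(292,251),.01),('pink',(178,203),.02),('red',(203,313),.02)]: print(nm,onz('scene',*p,z))
E
```

```text
sc [ 0.41736405 -0.27954239] 0.1516274600655023
sc [ 0.50025909 -0.08749607] 0.20917308321777447
sc [ 0.64041215 -0.148206  ] 0.1527369454305098
sc [ 0.55584803 -0.3412925 ] 0.21079252050541195
[ 0.52847083 -0.21413424]
si [ 0.41584905 -0.27852038] 0.15155275335763674
si [ 0.49767392 -0.08365905] 0.21134391016321843
si [ 0.63662785 -0.14687862] 0.1526594537919059
si [ 0.55414647 -0.34050474] 0.2104620001471742
[ 0.52607432 -0.2123907 ]
[[ 0.46568732 -0.2564933 ]
 [ 0.51664919 -0.14211082]
 [ 0.59480991 -0.17436184]
 [ 0.54565079 -0.28962119]] [ 0.5306993  -0.21564679]
[[ 0.46098464 -0.25215975]
 [ 0.51150954 -0.13696923]
 [ 0.58726728 -0.16846774]
 [ 0.54212681 -0.28500164]] [ 0.52547207 -0.21064959]
-23.55660324462653
-22.432845463736246
scene [[388, 224], [352, 194], [301, 208], [334, 242]] [[0.58869489 0.32403385]
 [0.40008616 0.30236388]
 [0.42150893 0.10403921]
 [0.61269557 0.12752725]] [0.50574639 0.21449105]
side [[228, 264], [196, 323], [280, 342], [301, 278]] [[0.61470116 0.13375975]
 [0.58834345 0.33688499]
 [0.38451347 0.30957915]
 [0.41076881 0.10768899]] [0.49958172 0.22197822]
(array([ 0.53466742, -0.19068335,  0.12511921]), np.float64(0.0003053808423089326))
mug [0.77713759 0.07460648 0.085     ]
cup [ 0.77982782 -0.0760873   0.06      ]
jar [0.52666078 0.44724368 0.1       ]
cart [ 0.45806615 -0.46658288  0.144     ]
tea [ 0.57034881 -0.53784556  0.07      ]
spoon [ 5.41031086e-01 -8.72946049e-05  1.00000000e-02]
bowl [ 0.61522108 -0.00420145  0.01      ]
pink [ 0.28614328 -0.26993967  0.02      ]
red [ 0.76057904 -0.2813482   0.02      ]
```

```bash
cat >> h.py <<'E'
def toolrel(target,yaw_ydir,st):
    """rows units: shift mm in tool axes, spin deg so that tool z is along yaw_ydir (2-vector) or opposite"""
    q=st['orientation'];R=Ro.from_quat([q[1],q[2],q[3],q[0]]).as_matrix()
    d=R.T@(np.array(target)-st['tcp_pos'])*1000
    out=[]
    for s in(1,-1):
        v=R.T@np.r_[s*np.array(yaw_ydir),0]
        out.append(np.degrees(np.arctan2(v[0],v[2])))  # turn about y takes z->x
    return R,d,out
E
python3 - <<'E'
from h import *
st=env.get_state()
a=np.radians(23.2)
R,d,o=toolrel([.527,-.213,.23],[np.sin(a),np.cos(a)],st)
print(R.round(3),d.round(1),o,st['clock'])
E
```

```text
[[-0.938 -0.     0.347]
 [-0.347  0.001 -0.938]
 [-0.    -1.    -0.001]] [-420.1    1.  -191.8] [np.float64(-136.47021519100068), np.float64(43.52978480899932)] 0.15
```

```bash
python3 -m inch '[[[-20,0,-10,2],[-60,0,-27,6],[-105,0,-48,12],[-150,0,-68,18],[-195,0,-89,24],[-240,0,-110,30],[-285,0,-130,35],[-325,0,-148,39],[-345,0,-158,42],[-350,0,-160,43.5]]]' && python3 - <<'E'
from h import *
st=env.get_state()
a=np.radians(23.2)
R,d,o=toolrel([.527,-.213,.23],[np.sin(a),np.cos(a)],st)
print(R.round(3),d.round(1),o,st['clock'])
E
```

```text
clock: 1.15
tcp_pos: [0.4739, -0.265, 0.231]
orientation: [-0.141, 0.141, 0.693, -0.693]
wrist_force: [-0.4, -0.7, -0.1]
finger_gap: 0.0855
[[-0.92  -0.    -0.391]
 [ 0.391  0.001 -0.92 ]
 [ 0.    -1.    -0.001]] [-28.5   1.  -68.7] [np.float64(-179.83122155224916), np.float64(0.16877844775084808)] 1.15
```

```bash
python3 -m inch '[[[-10,0,-24,0],[-22,0,-54,0],[-27,0,-67,0],[-28,0,-69,0],[-28,0,-69,0]]]' && python3 - <<'E'
from h import *
st=env.get_state()
import pickle;pickle.dump(st,open('st1.pkl','wb'))
cv2.imwrite('pics/w1.png',env.read_camera('wrist'))
print(st['tcp_pos'],st['clock'])
E
```

```text
clock: 1.65
tcp_pos: [0.525, -0.2152, 0.231]
orientation: [0.142, -0.141, -0.693, 0.693]
wrist_force: [-0.3, -1.0, 0.0]
finger_gap: 0.0851
[ 0.52501118 -0.21521967  0.23101465] 1.65
```

View pics/w1.png

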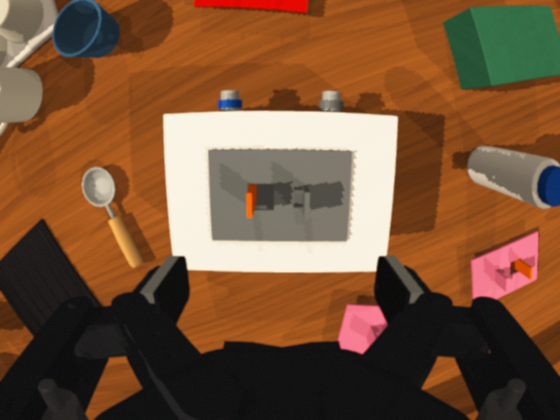

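Wrist view: grey cover plate spans (210..352, 150..241) on the white unit, orange tab at (251,201), rib at (307,200), so it is the grey one as described. Measuring it more finely.

```bash
python3 - <<'E'
from h import *
import pickle
st=pickle.load(open('st1.pkl','rb'));im=cv2.imread('pics/w1.png')
c=cv2.resize(im[140:250,200:360],None,fx=5,fy=5,interpolation=cv2.INTER_CUBIC);cv2.imwrite('pics/w1c.png',c)
hsv=cv2.cvtColor(im,cv2.COLOR_BGR2HSV)
roi=np.zeros(im.shape[:2],np.uint8);roi[120:265,180:385]=1
# white top outline
w=((hsv[...,1]<60)&(hsv[...,2]>170)).astype(np.uint8)
g=((hsv[...,1]<60)&(hsv[...,2]<150)).astype(np.uint8)*roi
r2=np.zeros_like(roi);r2[140:250,200:360]=1
cs,_=cv2.findContours(cv2.morphologyEx((g|(hsv[...,1]>120).astype(np.uint8))*r2,cv2.MORPH_CLOSE,np.ones((5,5))),0,2)
cc=max(cs,key=cv2.contourArea)
W=np.array([onz('wrist',*p[0],.094,st)[:2] for p in cc],np.float32)
rc=cv2.minAreaRect(W*1000);print('plate',rc)
o=((hsv[...,0]<15)&(hsv[...,1]>150)).astype(np.uint8)*r2
cs,_=cv2.findContours(o,0,2);oc=max(cs,key=cv2.contourArea)
print('orange',cv2.boundingRect(oc))
a=np.radians(23.2);uy=np.array([np.sin(a),np.cos(a)]);ux=np.array([np.cos(a),-np.sin(a)])
for z in(.124,.094):
  W2=np.array([onz('wrist',*p[0],z,st)[:2] for p in oc])
  ctr=np.array([.527,-.213]);L=(W2-ctr)
  print(z,'tab x range',(L@ux).min(),(L@ux).max(),'y',(L@uy).min(),(L@uy).max())
# white outline
ws=cv2.connectedComponents(w)[1]
lab=ws[130,280];wm=(ws==lab).astype(np.uint8)
cs,_=cv2.findContours(wm,0,2);wc=max(cs,key=cv2.contourArea)
W3=np.array([onz('wrist',*p[0],.09,st)[:2] for p in wc if p[0][1]<262],np.float32)
print('unit',cv2.minAreaRect(W3*1000))
E
```

```text
plate ((525.8896484375, -213.5993194580078), (124.49290466308594, 83.09893035888672), 66.3730239868164)
orange (246, 184, 11, 34)
0.124 tab x range -0.011199077819805722 0.015770428723722647 y 0.017290961080257617 0.025741895168861037
0.094 tab x range -0.020244680714924128 0.009969226019059975 y 0.0196514273147932 0.029118998920376775
unit ((530.4266967773438, -215.288330078125), (209.7400665283203, 139.90225219726562), 66.26968383789062)
```

View pics/w1c.png

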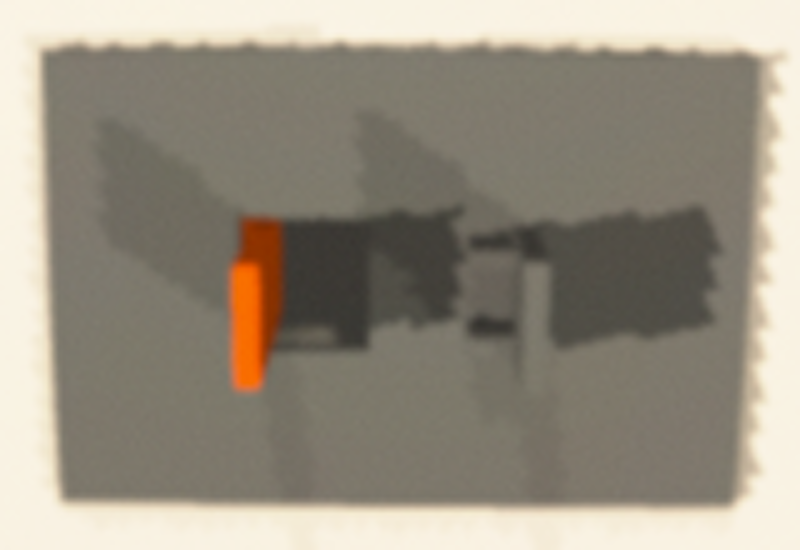

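```bash
python3 - <<'E'
from h import *
import pickle
st=pickle.load(open('st1.pkl','rb'))
f=lambda u,v:onz('wrist',200+u/5-.4,140+v/5-.4,.124,st)
t=f(231,326);r=f(551,326);print(t,r,np.linalg.norm(t-r),(t+r)/2, np.degrees(np.arctan2(t[0]-r[0],t[1]-r[1])))
for z in (.124,):
  a=f(247,262);b=f(247,390);print(np.linalg.norm(a-b))
C=np.array([.526,-.2135,.130]);a=np.radians(23.4)
s=env.get_state();R,d,o=toolrel(C,[np.sin(a),np.cos(a)],s);print(d,o)
m=(t+r)/2;m[2]=.13;print(toolrel(m,[np.sin(a),np.cos(a)],s)[1])
E
```

```text
[ 0.53615069 -0.18894264  0.124     ] [ 0.51616243 -0.23574201  0.124     ] 0.05088921534597849 [ 0.52615656 -0.21234233  0.124     ] 23.127582506784012
0.0210545333233742
[ -0.43547407 101.09702667  -2.50698504] [np.float64(-179.78414583561525), np.float64(0.21585416438476873)]
[ -0.12363264 101.09665569  -3.63280719]
```

```bash
python3 -m inch '[[[0,10,-1,0],[0,30,-2,0],[0,50,-3,0],[0,70,-3,0],[0,90,-3,0],[0,105,-3,0],[0,115,-3,0],[0,120,-3,0],[0,120,-3,0],[0,120,-3,0]]]' 60 20; python3 -m inch '[[[0,6,0,0],[0,11,0,0],[0,12,0,0],[0,12,0,0],[0,12,0,0]]]' 54; python3 - <<'E'
from h import *
st=env.get_state();print(st['tcp_pos'],st['clock'],st['finger_gap'],st['wrist_force'])
cv2.imwrite('pics/w2.png',env.read_camera('wrist'));cv2.imwrite('pics/s2.png',cv2.resize(env.read_camera('side')[120:230,240:370],None,fx=5,fy=5,interpolation=cv2.INTER_CUBIC))
E
```

```text
clock: 2.7
tcp_pos: [0.5267, -0.2128, 0.1119]
orientation: [0.142, -0.142, -0.693, 0.693]
wrist_force: [-0.5, 0.8, 0.6]
finger_gap: 0.06
clock: 3.2
tcp_pos: [0.5265, -0.2124, 0.0993]
orientation: [0.142, -0.142, -0.693, 0.693]
wrist_force: [-0.1, 0.2, -1.1]
finger_gap: 0.0539
[ 0.5264978  -0.21240806  0.09934204] 3.2 0.053903821661576 [-0.11152969  0.19592766 -1.05310287]
```

View pics/w2.png

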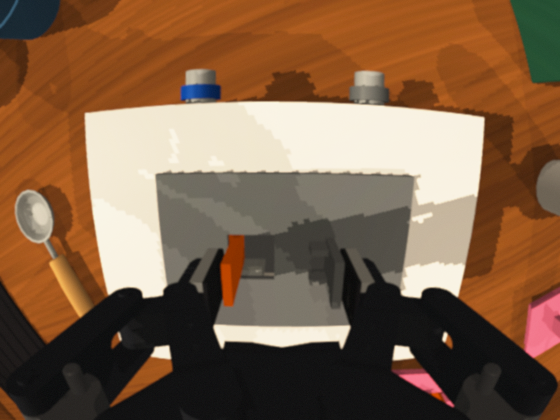

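View pics/s2.png

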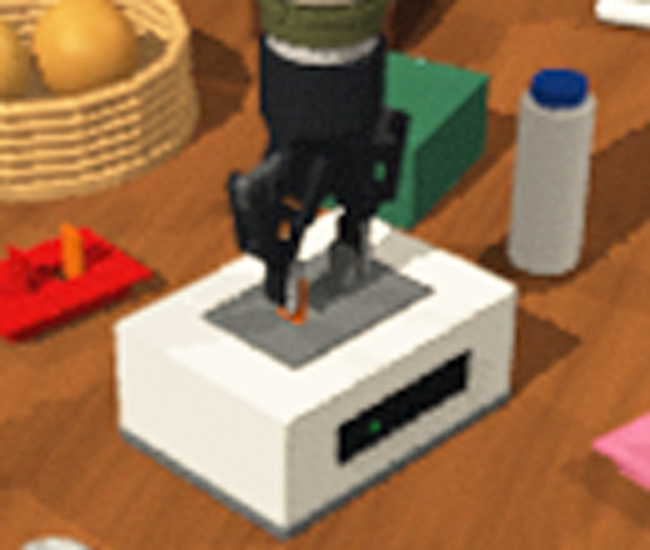

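The fingers straddle both walls, tab at (233,270) beside the left pad and rib at (335,275) beside the right. Closing carefully.

```bash
cat > f.py <<'E'
from h import *
st=env.get_state();q=st['orientation'];R=Ro.from_quat([q[1],q[2],q[3],q[0]]).as_matrix()
print('t',round(st['clock'],2),'gap',round(st['finger_gap']*1e3,2),'tcp',(np.array(st['tcp_pos'])*1e3).round(2),'Ftool xyz',(R.T@st['wrist_force']).round(2),'T',(R.T@st['ft_torque']).round(3))
E
python3 f.py; python3 -m inch '[[[0,0,0,0],[0,0,0,0],[0,0,0,0]]]' 51 >/dev/null; python3 f.py;python3 -m inch '[[[0,0,0,0],[0,0,0,0],[0,0,0,0]]]' 49.5 >/dev/null; python3 f.py
```

```text
t 3.3 gap 54.1 tcp [ 526.58 -212.49   99.46] Ftool xyz [ 0.61  0.8  -0.2 ] T [-0.006 -0.026 -0.014]
t 3.6 gap 50.77 tcp [ 526.48 -212.45   99.38] Ftool xyz [-0.   -0.24 -0.13] T [ 0.046 -0.025  0.015]
t 3.9 gap 49.69 tcp [ 526.45 -212.64   99.45] Ftool xyz [ 0.9  -2.51  1.41] T [ 0.157  0.02  -0.091]
```

```bash
python3 -m inch '[[[0,0,0.5,0],[0,0,1,0],[0,0,1,0],[0,0,1,0]]]' 47.2 >/dev/null; python3 f.py; python3 -m inch '[[[0,-0.5,0,0],[0,-1,0,0],[0,-1.5,0,0],[0,-1.5,0,0]]]' >/dev/null; python3 f.py;python3 -m inch '[[[0,-0.5,0,0],[0,-1,0,0],[0,-1,0,0]]]' >/dev/null; python3 f.py
```

```text
t 4.3 gap 47.24 tcp [ 526.32 -213.38   99.79] Ftool xyz [ 1.28 -5.93  0.21] T [ 0.139 -0.008 -0.183]
t 4.7 gap 47.18 tcp [ 525.75 -213.02  100.31] Ftool xyz [0.77 2.06 0.72] T [-0.047 -0.009  0.013]
t 5.0 gap 47.36 tcp [ 525.79 -212.96  101.15] Ftool xyz [-0.33  6.51 -1.72] T [-0.122  0.009  0.214]
```

```bash
python3 -m inch '[[[0,-0.5,0,0],[0,-1,0,0],[0,-1,0,0]]]' >/dev/null; python3 f.py
```

```text
t 5.3 gap 47.16 tcp [ 525.78 -212.55  102.02] Ftool xyz [-1.1  10.51 -3.88] T [-0.545  0.028  0.279]
```

```bash
python3 -m inch '[[[0,1,0,0],[0,2,0,0],[0,3,0,0],[0,3,0,0]]]' >/dev/null; python3 f.py; python3 -m inch '[[[0,0,0.5,0],[0,0,0.5,0],[0,0,0.5,0]]]' 46.2 >/dev/null; python3 f.py; python3 -m inch '[[[0,-1,0,0],[0,-2,0,0],[0,-3,0,0],[0,-3,0,0]]]' >/dev/null; python3 f.py
```

```text
t 5.7 gap 46.99 tcp [ 526.59 -214.28  100.77] Ftool xyz [-0.42 -0.16  0.33] T [0.069 0.023 0.035]
t 6.0 gap 46.37 tcp [ 526.39 -214.41  100.35] Ftool xyz [-1.06 -2.18  0.98] T [0.079 0.058 0.116]
t 6.4 gap 46.43 tcp [ 525.3  -213.11  101.84] Ftool xyz [-1.13  6.73 -1.74] T [-0.16   0.046  0.134]
```

```bash
python3 -m inch '[[[0,-0.5,0,0],[0,-1,0,0],[0,-1,0,0]]]' >/dev/null; python3 f.py; python3 -m inch '[[[0,1,0,0],[0,2,0,0],[0,3.5,0,0],[0,3.5,0,0]]]' >/dev/null; python3 f.py; python3 -m inch '[[[0,0,0.5,0],[0,0,0.5,0],[0,0,0.5,0]]]' 45.2 >/dev/null; python3 f.py; python3 -m inch '[[[0,-1,0,0],[0,-2,0,0],[0,-3,0,0],[0,-3.5,0,0],[0,-3.5,0,0]]]' >/dev/null; python3 f.py
```

```text
t 6.7 gap 45.91 tcp [ 525.33 -212.78  102.75] Ftool xyz [-0.85 12.27 -5.02] T [-0.716  0.055  0.267]
t 7.1 gap 46.12 tcp [ 526.27 -214.85  101.42] Ftool xyz [ 0.89 -0.7   0.34] T [ 0.147  0.083 -0.193]
t 7.4 gap 45.45 tcp [ 526.21 -214.93  100.91] Ftool xyz [-0.1  -0.34  1.08] T [ 0.197 -0.001  0.048]
t 7.9 gap 45.19 tcp [ 525.34 -213.51  102.76] Ftool xyz [-2.07  9.59 -1.98] T [-0.324 -0.015  0.375]
```

```bash
python3 -m inch '[[[0,1,0,0],[0,2,0,0],[0,4,0,0],[0,4,0,0]]]' >/dev/null; python3 -m inch '[[[0,0,0.5,0],[0,0,0.5,0],[0,0,0.5,0]]]' 44.2 >/dev/null; python3 f.py; python3 -m inch '[[[0,-1,0,0],[0,-2,0,0],[0,-3,0,0],[0,-4,0,0],[0,-4,0,0]]]' >/dev/null; python3 f.py
```

```text
t 8.6 gap 44.08 tcp [ 526.03 -215.24  100.71] Ftool xyz [ 0.64 -5.96  1.09] T [ 0.158  0.025 -0.085]
t 9.1 gap 44.5 tcp [ 524.88 -214.02  102.65] Ftool xyz [-1.29  9.34 -1.88] T [-0.207  0.034  0.271]
```

```bash
python3 -m inch '[[[0,1,0,0],[0,2,0,0],[0,3.5,0,0],[0,3.5,0,0]]]' >/dev/null; python3 -m inch '[[[0,0,0.5,0],[0,0,0.5,0],[0,0,0.5,0]]]' 43.2 >/dev/null; python3 f.py; python3 -m inch '[[[0,-1,0,0],[0,-2,0,0],[0,-3,0,0],[0,-3.5,0,0],[0,-3.5,0,0]]]' >/dev/null; python3 f.py
```

```text
t 9.8 gap 43.4 tcp [ 525.75 -215.49  100.92] Ftool xyz [-0.72 -2.62  0.38] T [-0.15 -0.    0.06]
t 10.3 gap 43.35 tcp [ 525.14 -215.15  103.68] Ftool xyz [ 0.32  0.15 -0.89] T [ 0.052  0.012 -0.072]
```

```bash
python3 -m inch '[[[0,-0.5,0.1,0],[0,-1,0.1,0],[0,-2,0.1,0],[0,-2,0.1,0]]]' 43 >/dev/null; python3 f.py; python3 - <<'E'
from h import *
cv2.imwrite('pics/w3.png',env.read_camera('wrist'))
E
```

```text
t 10.7 gap 43.23 tcp [ 525.33 -215.35  105.96] Ftool xyz [-0.34  1.37  0.28] T [ 0.027  0.005 -0.026]
```

View pics/w3.png

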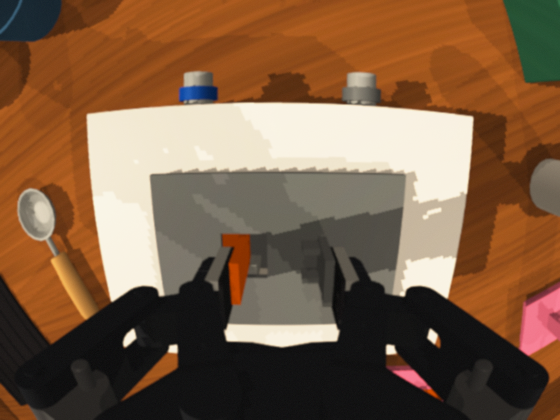

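The plate shrank far less in view than the unit (254 against 257 px, versus 385 against 400), so the cover is rising with the hand at only about 1.4 N. Lifting straight on.

```bash
python3 -m inch '[[[0,-1.5,0,0],[0,-3,0,0],[0,-4.5,0,0],[0,-6,0,0],[0,-7.5,0,0],[0,-9,0,0],[0,-10,0,0]]]' >/dev/null; python3 f.py; python3 -m inch '[[[0,-2,0,0],[0,-5,0,0],[0,-8,0,0],[0,-12,0,0],[0,-16,0,0],[0,-20,0,0],[0,-24,0,0],[0,-27,0,0],[0,-28,0,0]]]' >/dev/null; python3 f.py;
```

```text
t 11.45 gap 43.01 tcp [ 525.31 -215.33  116.  ] Ftool xyz [ 0.55  1.04 -0.88] T [-0.011 -0.036  0.028]
t 12.35 gap 43.4 tcp [ 525.46 -215.42  144.33] Ftool xyz [ 0.16  0.94 -0.23] T [-0.013  0.019 -0.026]
```

```bash
python3 -m inch '[[[0,-5,0,0],[0,-13,0,0],[0,-22,0,0],[0,-31,0,0],[0,-40,0,0],[0,-48,0,0],[0,-54,0,0],[0,-58,0,0],[0,-60,0,0],[0,-60,0,0]]]' >/dev/null; python3 f.py; python3 - <<'E'
from h import *
s=env.get_state();a=np.radians(23.3)
R,d,o=toolrel([.5025,.218,.205],[np.sin(a),np.cos(a)],s);print(d,o)
cv2.imwrite('pics/w4.png',env.read_camera('wrist'))
E
```

```text
t 13.35 gap 43.17 tcp [ 525.27 -215.3   203.91] Ftool xyz [ 0.95  0.89 -0.22] T [ 0.006  0.014 -0.011]
[ 191.43242983   -1.14887034 -389.38006202] [np.float64(-179.87269540218034), np.float64(0.12730459781967976)]
```

View pics/w4.png

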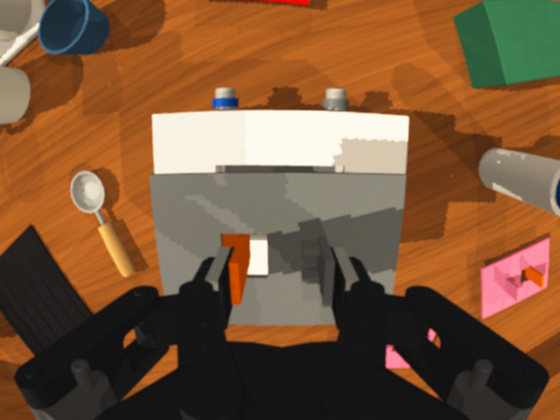

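The cover is held and level, with the open well visible below it. Carrying it to the mat.

```bash
python3 -m inch '[[[3,0,-6,0],[9,0,-18,0],[18,0,-36,0],[29,0,-60,0],[41,0,-84,0],[53,0,-108,0],[65,0,-132,0],[77,0,-156,0],[88,0,-180,0],[100,0,-204,0]]]' >/dev/null; python3 -m inch '[[[12,0,-24,0],[24,0,-48,0],[36,0,-72,0],[48,0,-97,0],[60,0,-122,0],[71,0,-146,0],[81,0,-166,0],[87,0,-178,0],[91,0,-185,0],[91,0,-185,0]]]' >/dev/null; python3 f.py; python3 - <<'E'
from h import *
cv2.imwrite('pics/w5.png',env.read_camera('wrist'))
cv2.imwrite('pics/s5.png',env.read_camera('side'))
E
```

```text
t 15.4 gap 43.35 tcp [428.89 -16.47 210.55] Ftool xyz [ 0.34  1.25 -0.61] T [ 0.13   0.036 -0.004]
```

View pics/w5.png

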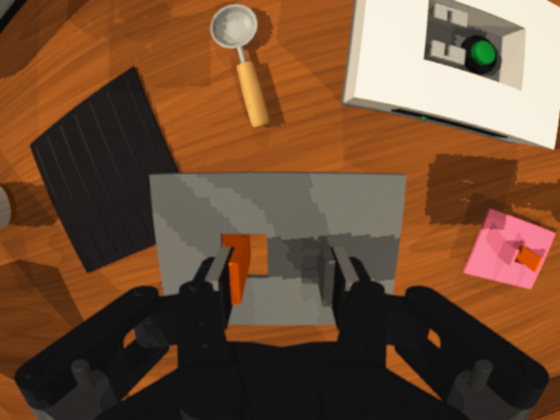

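View pics/s5.png

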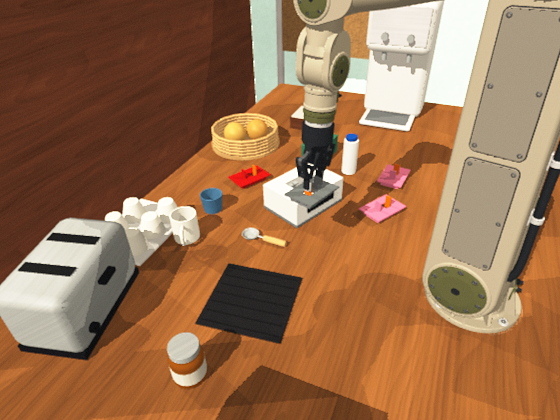

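```bash
python3 f.py; python3 - <<'E'
from h import *
s=env.get_state();print(s['qvel'].round(3) if hasattr(s['qvel'],'round') else s['qvel'],s['joint_pos'])
print(proj('side',s['tcp_pos']))
a=np.radians(23.3);print(toolrel([.5025,.218,.205],[np.sin(a),np.cos(a)],s)[1:])
E
```

```text
t 15.5 gap 42.86 tcp [428.96 -16.44 210.56] Ftool xyz [-0.57  1.81 -0.36] T [0.11  0.001 0.025]
[-0.     0.01   0.011 -0.007  0.    -0.   ] [-0.28124149  0.03277926 -0.34922875  1.1911397   0.0775513   3.14059298]
(np.float64(312.47729757141377), np.float64(186.91073985608986))
(array([  -5.84112876,   24.56318394, -244.47180287]), [np.float64(-172.73542099238597), np.float64(7.264579007614051)])
```

```bash
python3 -m inch '[[[0,0,0,-4],[0,0,0,-10],[0,0,0,-16],[0,0,0,-20],[0,0,0,-20],[0,0,0,-20]]]'; python3 - <<'E'
from h import *
s=env.get_state();print(s['joint_pos'])
a=np.radians(23.3);R,d,o=toolrel([.5025,.218,.205],[np.sin(a),np.cos(a)],s);print(R.round(3),d,o)
E
```

```text
clock: 16.1
tcp_pos: [0.4294, -0.0165, 0.2104]
orientation: [0.031, -0.016, 0.732, -0.68]
wrist_force: [-1.0, -0.7, -0.9]
finger_gap: 0.043
[-0.28109928  0.03376855 -0.34849956  1.19087635  0.07753566  2.7932614 ]
[[-0.998  0.019  0.068]
 [-0.066  0.075 -0.995]
 [-0.024 -0.997 -0.074]] [ -88.28039373   24.43482801 -227.99167399] [np.float64(-152.82662507520476), np.float64(27.17337492479522)]
```

Joint 6 met its limit at 3.14, so the carry stopped halfway and left a tilt of about 4.5°. I've backed off that limit; now turning further and carrying on to the mat.

```bash
python3 -m inch '[[[-3,1,-8,-4],[-9,3,-24,-11],[-18,5,-48,-18],[-28,8,-72,-25],[-38,11,-98,-32],[-48,13,-124,-38],[-58,16,-150,-44],[-68,19,-174,-48],[-75,21,-192,-50],[-78,22,-200,-50]]]'; python3 - <<'E'
from h import *
s=env.get_state();print(s['joint_pos'],s['clock'])
a=np.radians(23.3);R,d,o=toolrel([.5025,.218,.1],[np.sin(a),np.cos(a)],s);print(R.round(3),d,o)
cv2.imwrite('pics/w6.png',env.read_camera('wrist'))
E
```

```text
clock: 17.1
tcp_pos: [0.494, 0.191, 0.2049]
orientation: [0.339, -0.303, 0.65, -0.609]
wrist_force: [0.4, -0.4, -0.8]
finger_gap: 0.043
[ 0.17655254  0.20173343 -0.16905162  1.16792143  0.07087281  2.37701805] 17.1
[[-0.587  0.019  0.809]
 [-0.806  0.075 -0.587]
 [-0.072 -0.997 -0.029]] [-19.22851879 106.78660435  -5.91282932] [np.float64(-102.68507527598557), np.float64(77.31492472401442)]
```

View pics/w6.png

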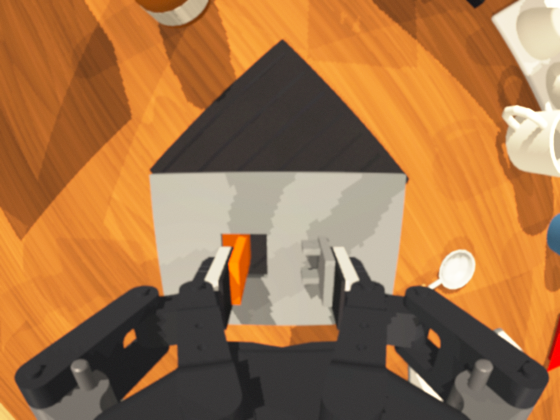

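Over the mat, cover held level in the hand. Turning 22° more makes the jaw axis horizontal, so that the remaining tilt can pivot out between the pads. Then I go down.

```bash
python3 -m inch '[[[-2,6,0,-3],[-5,20,-2,-7],[-8,37,-3,-11],[-11,55,-4,-15],[-14,73,-5,-19],[-17,89,-6,-22],[-19,101,-6,-22],[-19,106,-6,-22],[-19,107,-6,-22],[-19,107,-6,-22]]]'; python3 - <<'E'
from h import *
s=env.get_state();print(s['joint_pos'],s['clock'])
a=np.radians(23.3);R,d,o=toolrel([.5025,.218,.045],[np.sin(a),np.cos(a)],s);print(R.round(3),d,o)
cv2.imwrite('pics/w7.png',env.read_camera('wrist'))
cv2.imwrite('pics/s7.png',cv2.resize(env.read_camera('side')[180:380,150:350],None,fx=3,fy=3))
E
python3 f.py
```

```text
clock: 18.15
tcp_pos: [0.5022, 0.2161, 0.1005]
orientation: [0.456, -0.413, 0.574, -0.541]
wrist_force: [0.3, 0.2, -0.8]
finger_gap: 0.043
[ 0.22116535  0.30102998 -0.30677504  0.92715924  0.06898728  2.03953205] 18.15
[[-0.243  0.02   0.97 ]
 [-0.967  0.075 -0.244]
 [-0.078 -0.997  0.001]] [ 2.43296716 55.44893997 -0.23932741] [np.float64(-80.78833063994327), np.float64(99.21166936005673)]
t 18.25 gap 42.88 tcp [502.49 216.31 100.84] Ftool xyz [ 0.25  1.28 -0.68] T [-0.034 -0.016 -0.049]
```

View pics/s7.png

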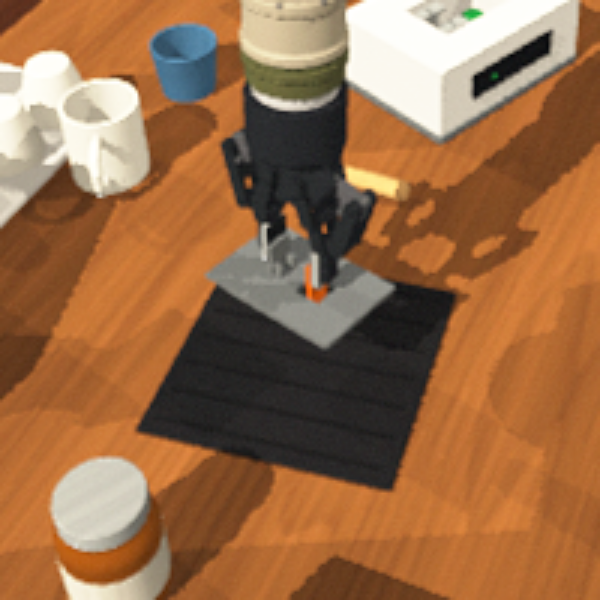

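```bash
python3 -m inch '[[[0,4,0,0],[0.5,12,0,0],[1,22,0,0],[1.5,32,0,0],[2,42,0,0],[2.5,50,0,0],[3,56,0,0],[3,59,0,0],[3,60,0,0],[3,60,0,0]]]' >/dev/null; python3 f.py; python3 -m inch '[[[0,1,0,0],[0,2,0,0],[0.3,3,0,0],[0.3,3,0,0]]]' >/dev/null; python3 f.py;python3 -m inch '[[[0,0.5,0,0],[0,1,0,0],[0.1,1.5,0,0],[0.1,1.5,0,0]]]' >/dev/null; python3 f.py
```

```text
t 19.25 gap 42.69 tcp [502.53 217.99  40.06] Ftool xyz [ 0.11  1.19 -0.42] T [ 0.017  0.006 -0.052]
t 19.65 gap 42.87 tcp [502.26 217.87  36.92] Ftool xyz [ 0.62  0.65 -0.26] T [-0.004 -0.046 -0.037]
t 20.05 gap 43.49 tcp [502.31 217.89  35.39] Ftool xyz [-0.12  1.2   0.79] T [-0.011 -0.001 -0.12 ]
```

```bash
for i in 1; do python3 -m inch '[[[0,0.5,0,0],[0,1,0,0],[0,1,0,0]]]' >/dev/null; python3 f.py;python3 -m inch '[[[0,0.5,0,0],[0.1,1,0,0],[0.1,1,0,0]]]' >/dev/null; python3 f.py;python3 -m inch '[[[0,0.5,0,0],[0.1,1,0,0],[0.1,1,0,0]]]' >/dev/null; python3 f.py; done
```

```text
t 20.35 gap 42.79 tcp [502.33 217.99  34.4 ] Ftool xyz [0.55 1.77 0.14] T [ 0.06   0.015 -0.117]
t 20.65 gap 42.83 tcp [502.59 218.3   33.81] Ftool xyz [-1.46 -2.02  0.04] T [-0.283  0.026  0.142]
t 20.95 gap 43.07 tcp [502.77 218.78  33.  ] Ftool xyz [-3.35 -4.37 -1.96] T [-0.484  0.009  0.68 ]
```

```bash
python3 -m inch '[[[-0.3,0.4,0,0],[-0.6,0.8,0,0],[-0.6,0.8,0,0]]]' >/dev/null; python3 f.py; python3 - <<'E'
from h import *
cv2.imwrite('pics/w8.png',env.read_camera('wrist'))
cv2.imwrite('pics/s8.png',cv2.resize(env.read_camera('side')[240:350,190:310],None,fx=5,fy=5,interpolation=cv2.INTER_CUBIC))
E
```

```text
t 21.25 gap 42.62 tcp [502.9  219.19  32.06] Ftool xyz [-5.09 -4.96 -2.6 ] T [-0.46   0.09   0.749]
```

View pics/s8.png

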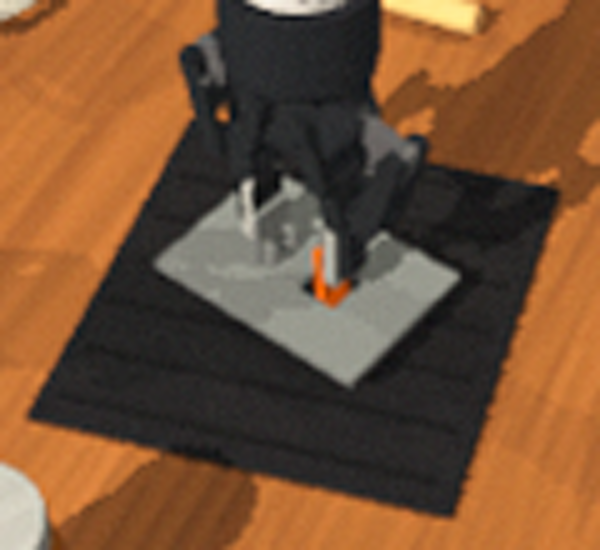

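View pics/w8.png

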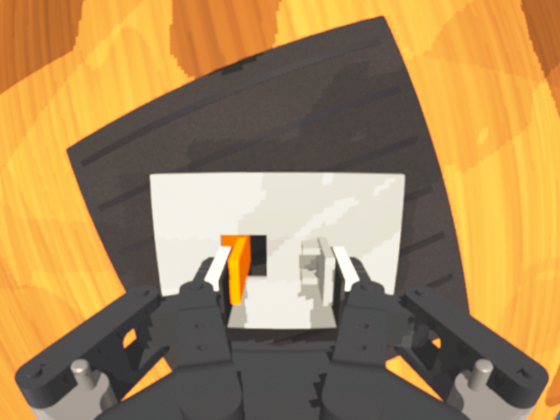

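The cover is practically flat on the mat, well inside it. Letting go gradually.

```bash
python3 -m inch '[[[0,-0.3,-0.5,0],[0,-0.3,-1,0],[0,-0.3,-1.5,0]]]' 46 >/dev/null; python3 f.py;python3 -m inch '[[[0,0,-0.5,0],[0,0,-1,0],[0,0,-1.5,0]]]' 49 >/dev/null; python3 f.py;python3 -m inch '[[[0,0,0,0],[0,0,0,0],[0,0,0,0]]]' 51 >/dev/null; python3 f.py;python3 -m inch '[[[0,0,0,0],[0,0,0,0],[0,0,0,0],[0,0,0,0],[0,0,0,0]]]' 60 >/dev/null; python3 f.py
```

```text
t 21.65 gap 46.01 tcp [501.1  218.35  31.68] Ftool xyz [-0.01 -0.02  1.02] T [ 0.078 -0.016 -0.125]
t 21.95 gap 49.03 tcp [499.17 219.14  31.68] Ftool xyz [ 0.74  0.82 -0.43] T [-0.085 -0.016 -0.074]
t 22.25 gap 51.36 tcp [499.77 219.36  32.14] Ftool xyz [ 1.05 -0.16 -0.5 ] T [ 0.005  0.004 -0.067]
t 22.75 gap 60.34 tcp [499.61 219.28  31.99] Ftool xyz [ 0.04 -0.01 -0.25] T [-0.03  -0.032 -0.069]
```

```bash
python3 -m inch '[[[-0.5,-5,0,0],[-1,-15,0,0],[-2.5,-30,0,0],[-4,-50,0,0],[-6,-75,0,0],[-8,-100,0,0],[-10,-125,0,0],[-12,-148,0,0],[-13,-160,0,0],[-13,-165,0,0]]]'; python3 - <<'E'
from h import *
st=env.get_state()
im=env.read_camera('side');cv2.imwrite('pics/s9.png',cv2.resize(im[180:380,150:350],None,fx=3,fy=3))
im2=env.read_camera('scene')
cv2.imwrite('pics/sc9.png',np.hstack([cv2.resize(im2[180:260,290:400],None,fx=3.6,fy=3.6),cv2.resize(im2[190:270,155:265],None,fx=3.6,fy=3.6)]))
print(st['joint_pos'])
a=np.radians(23.3);uy=np.array([np.sin(a),np.cos(a)])
b=np.array([.5265,-.2135])-.02*uy;print('button',b)
R,d,o=toolrel([*b,.2],uy,st);print(R.round(3),d,o)
E
```

```text
clock: 23.75
tcp_pos: [0.5004, 0.2197, 0.1994]
orientation: [0.457, -0.412, 0.573, -0.541]
wrist_force: [0.7, -1.3, -0.5]
finger_gap: 0.06
[ 0.22847962  0.23115288 -0.1452304   1.15559553  0.06883764  2.04560682]
button [ 0.51858909 -0.23186893]
[[-0.242  0.022  0.97 ]
 [-0.967  0.076 -0.243]
 [-0.079 -0.997  0.003]] [432.27928693 -34.36332599 127.25046565] [np.float64(-80.71538801409906), np.float64(99.28461198590094)]
```

View pics/s9.png

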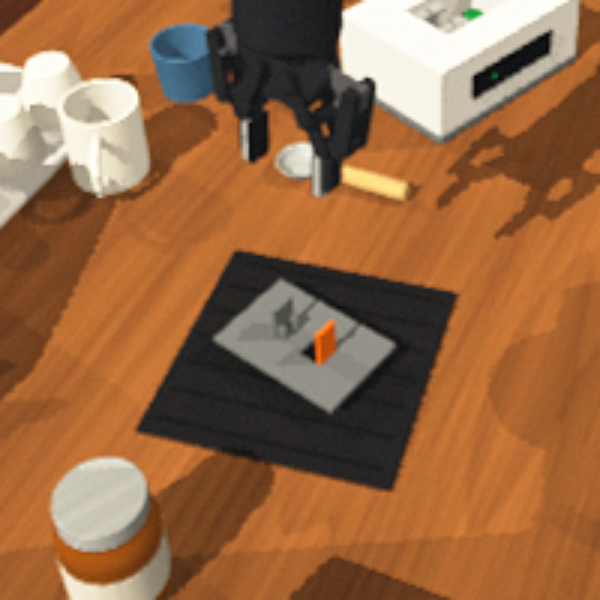

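View pics/sc9.png

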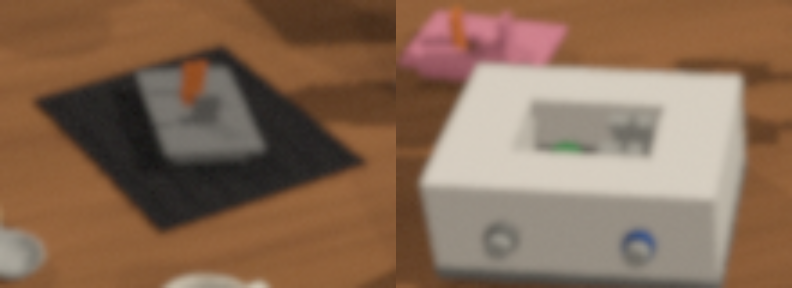

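Cover stands flat and released on the mat, green button visible in the open well. Moving to the button with shut fingers.

```bash
python3 -m inch '[[[8,-1,2,1],[28,-2,8,2],[55,-4,16,3],[85,-7,25,4],[115,-9,34,5],[145,-11,43,6],[175,-14,52,7],[205,-16,60,8],[235,-19,69,9],[260,-21,77,9]]]' 0 >/dev/null; python3 -m inch '[[[28,-2,8,0],[56,-5,16,0],[84,-7,24,0],[108,-9,31,0],[125,-10,37,0],[132,-11,40,0],[132,-11,40,0]]]'; python3 - <<'E'
from h import *
st=env.get_state()
cv2.imwrite('pics/w10.png',env.read_camera('wrist'))
import pickle;pickle.dump(st,open('st2.pkl','wb'))
a=np.radians(23.3);uy=np.array([np.sin(a),np.cos(a)]);ux=np.array([uy[1],-uy[0]])
b=np.array([.5265,-.2135])-.02*uy
R,d,o=toolrel([*b,.1],ux,st);print(R.round(3),d,o,st['joint_pos'])
E
```

```text
clock: 25.55
tcp_pos: [0.4953, -0.1905, 0.1977]
orientation: [0.409, -0.369, 0.609, -0.571]
wrist_force: [0.0, 0.1, -0.6]
finger_gap: 0.0001
[[-0.393  0.018  0.919]
 [-0.916  0.076 -0.393]
 [-0.077 -0.997 -0.014]] [36.26667379 94.68952976 38.94161426] [np.float64(0.09252010529142247), np.float64(-179.9074798947086)] [-0.56094923  0.25423473 -0.11908701  1.22290499  0.07397018  1.41342524]
```

View pics/w10.png

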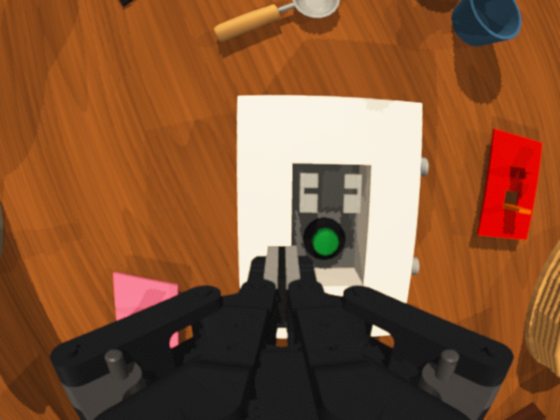

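```bash
cat > btn.py <<'E'
from h import *
import sys
st=env.get_state();im=env.read_camera('wrist');cv2.imwrite(sys.argv[1],im)
hsv=cv2.cvtColor(im,cv2.COLOR_BGR2HSV)
m=((hsv[...,0]>45)&(hsv[...,0]<80)&(hsv[...,1]>150)&(hsv[...,2]>60)).astype(np.uint8);m[:150]=0
cs,_=cv2.findContours(m,0,2);c=max(cs,key=cv2.contourArea)
W=np.array([onz('wrist',*p[0],.068,st)[:2] for p in c],np.float32);(x,y),r=cv2.minEnclosingCircle(W)
print('px',cv2.minEnclosingCircle(c),'btn',x,y,'r',r)
a=np.radians(23.3);uy=np.array([np.sin(a),np.cos(a)]);ux=np.array([uy[1],-uy[0]])
print(toolrel([x,y,float(sys.argv[2])],ux,st)[1:],st['tcp_pos'],st['clock'])
E
python3 btn.py pics/w11.png .1
```

```text
px ((325.0, 242.3076934814453), 13.69240951538086) btn 0.5168734192848206 -0.22950753569602966 r 0.012858809903264046
(array([35.63181123, 94.98590062, 36.62440568]), [np.float64(0.15332741543592168), np.float64(-179.84667258456406)]) [ 0.49544539 -0.18972001  0.19793409] 25.6
```

```bash
python3 -m inch '[[[5,0,7,0],[14,-1,18,0],[22,-2,28,0],[28,-3,35,0],[28.5,-3,36,0],[30,15,36.5,0],[31.5,35,36.7,0],[33,55,37,0],[34,70,37.2,0],[34,70,37.2,0]]]'; python3 btn.py pics/w12.png .069
```

```text
clock: 26.65
tcp_pos: [0.5167, -0.2292, 0.1236]
orientation: [0.409, -0.37, 0.609, -0.569]
wrist_force: [-0.4, 0.8, 0.1]
finger_gap: -0.0
px ((287.4687194824219, 233.489990234375), 18.537586212158203) btn 0.5184072852134705 -0.22963494062423706 r 0.012293286621570587
(array([ 3.97432534, 54.43420132,  2.61724352]), [np.float64(0.20263675514520468), np.float64(-179.79736324485478)]) [ 0.51672116 -0.22920505  0.1236141 ] 26.65
```

View pics/w12.png

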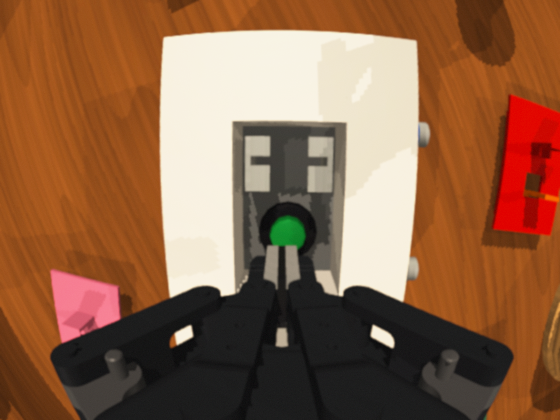

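The button at (287,233) lies straight beneath the tips, with the steel rails clear above it at (257,163) and (320,163).

```bash
python3 -m inch '[[[0.5,6,1,0],[1,15,1.5,0],[2,25,2,0],[3,34,2.5,0],[3.3,42,2.5,0],[3.6,47,2.6,0],[3.7,50,2.6,0],[3.7,50,2.6,0]]]' >/dev/null; python3 f.py; python3 -m inch '[[[0.1,1,0,0],[0.2,2,0,0],[0.3,3,0,0],[0.4,4,0,0],[0.4,4,0,0]]]' >/dev/null; python3 f.py;python3 -m inch '[[[0,1,0,0],[0.1,2,0,0],[0.1,2,0,0]]]' >/dev/null; python3 f.py
```

```text
t 27.5 gap 0.19 tcp [ 519.97 -230.78   75.26] Ftool xyz [-0.13 -0.18  0.24] T [-0.045  0.028 -0.067]
t 28.0 gap -0.07 tcp [ 520.04 -231.01   71.67] Ftool xyz [ 0.21  1.37 -0.67] T [-0.001 -0.029 -0.077]
t 28.3 gap 0.17 tcp [ 520.   -230.9    69.55] Ftool xyz [-0.1  -0.34 -0.2 ] T [-0.011  0.023 -0.043]
```

```bash
python3 -m inch '[[[0,1,0,0],[0.1,2,0,0],[0.1,2,0,0]]]' >/dev/null; python3 f.py;python3 -m inch '[[[0,1,0,0],[0.1,2,0,0],[0.1,2,0,0]]]' >/dev/null; python3 f.py;python3 -m inch '[[[0,0.5,0,0],[0.1,1.5,0,0],[0.1,1.5,0,0]]]' >/dev/null; python3 f.py
```

```text
t 28.6 gap -0.03 tcp [ 520.21 -230.92   67.82] Ftool xyz [-0.24 -2.41 -0.48] T [-0.049  0.015 -0.043]
t 28.9 gap 0.12 tcp [ 520.2  -230.93   65.8 ] Ftool xyz [-0.26 -3.89  0.05] T [-0.103  0.029 -0.087]
t 29.2 gap -0.09 tcp [ 520.23 -230.95   64.31] Ftool xyz [-0.48 -4.05 -0.51] T [-0.102  0.058 -0.068]
```

```bash
python3 -m inch '[[[0,0.5,0,0],[0.1,1.2,0,0],[0.1,1.2,0,0]]]' >/dev/null; python3 f.py;python3 -m inch '[[[0,0.4,0,0],[0,0.8,0,0],[0,0.8,0,0]]]' >/dev/null; python3 f.py;python3 -m inch '[[[0,0.4,0,0],[0,0.8,0,0],[0,0.8,0,0]]]' >/dev/null; python3 f.py
```

```text
t 29.5 gap -0.02 tcp [ 520.24 -230.93   63.1 ] Ftool xyz [-0.84 -5.17 -0.27] T [-0.113 -0.025 -0.123]
t 29.8 gap 0.12 tcp [ 520.23 -230.95   62.5 ] Ftool xyz [-0.07 -5.8  -0.37] T [-0.174  0.075 -0.12 ]
t 30.1 gap -0.11 tcp [ 520.25 -230.95   62.35] Ftool xyz [ -0.08 -10.69  -2.18] T [-0.529 -0.006 -0.104]
```

The force rose from 5.8 to 10.7 N with no more travel, so the button is at its stop. Hold, then retreat.

```bash
python3 -m inch '[[[0,0,0,0],[0,0,0,0],[0,0,0,0],[0,0,0,0],[0,0,0,0]]]' >/dev/null; python3 f.py; python3 -m inch '[[[0,-2,0,0],[-0.5,-6,0,0],[-1,-14,0,0],[-2,-26,-0.5,0],[-4,-46,-1,0],[-6,-70,-1,0],[-8,-95,-1.5,0],[-9,-115,-2,0],[-10,-125,-2,0],[-10,-130,-2,0]]]'; python3 - <<'E'
from h import *
for n in('scene','side','wrist'): cv2.imwrite(f'pics/{n}F.png',env.read_camera(n))
im=cv2.imread('pics/sideF.png');hsv=cv2.cvtColor(im,cv2.COLOR_BGR2HSV)
# cover plate centre from side view (z=5+16+4 plate top)
m=((hsv[...,1]<50)&(hsv[...,2]>60)).astype(np.uint8);r=np.zeros_like(m);r[265:325,215:290]=1
cs,_=cv2.findContours(m*r,0,2);c=max(cs,key=cv2.contourArea)
W=np.array([onz('side',*p[0],.025)[:2] for p in c],np.float32);print(cv2.minAreaRect(W*1000))
cv2.imwrite('pics/sFc.png',cv2.resize(im[170:350,180:370],None,fx=4,fy=3.3))
E
```

```text
t 30.6 gap 0.02 tcp [ 520.3  -230.95   62.37] Ftool xyz [  0.31 -10.29  -2.56] T [-0.546  0.061 -0.154]
clock: 31.6
tcp_pos: [0.52, -0.2306, 0.193]
orientation: [0.41, -0.369, 0.607, -0.571]
wrist_force: [-0.0, -0.3, -0.1]
finger_gap: -0.0001
((500.3922119140625, 221.1202850341797), (87.90718078613281, 129.06202697753906), 75.88874053955078)
```

View pics/wristF.png

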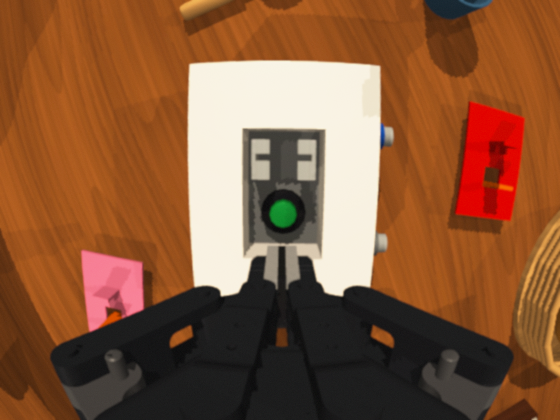

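View pics/sideF.png

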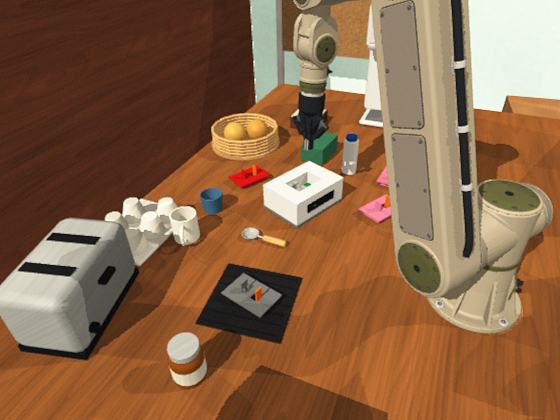

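The cover sits at the mat's centre (side 252,294), the well is open with the button at wrist (283,212), and the bystanders are where they were. Last, a size check of the button, then handing in.

```bash
python3 btn.py pics/w13.png .1; python3 f.py; python3 -c "
from workcell import env
print(env.hand_in())"
```

```text
px ((282.97369384765625, 213.26315307617188), 14.300128936767578) btn 0.517573893070221 -0.22999131679534912 r 0.012448294088244438
(array([ 7.44176116, 90.96966411, -0.70236933]), [np.float64(0.2222029763043853), np.float64(-179.77779702369563)]) [ 0.51944199 -0.23031413  0.19125656] 31.75
t 31.8 gap -0.08 tcp [ 519.2  -230.16  190.77] Ftool xyz [ 0.65  1.14 -0.01] T [-0.018 -0.009 -0.045]
the job is handed in; nothing more can be done
None
```

The cover is off and standing on the mat, the reset button has been pressed, and the job was handed in at about 32 s; no verdict came back.

- **Unclipping:** I squeezed the tab about 1 mm at a time with light tugs. It stayed latched from a finger gap of 47.2 down to 44.2 mm, with up to 12 N of pull. It came free at about 43 mm, roughly 7 mm of press, and the cover lifted straight out at 1 to 2 N.
- **Setting down:** The last joint reached its limit halfway to the mat and left the tool tilted by about 4.5°. I turned the tool so the cover could pivot flat between the pads, lowered it with about 7 N, and let go gradually. The side camera puts the cover's centre at (0.500, 0.221). That is within about 5 mm of the mat's centre, and the cover looks flat and right way up.
- **Reset button:** I pressed it to its stop at 10 to 11 N for more than 0.5 s, then backed off.
- **Last checks:** The button's outline measured 12.4 mm radius against the true 12 at its raised height. The size would change little if it were still down, so this is only a weak check that it came back up. The bystanders looked unmoved in the side picture, though I did not measure them. The tool was in free air with about 1 N of sensor noise.
- **Disagreement:** The scene and side cameras disagreed by up to about 10 mm on the mat's position. That is well inside the 70 mm allowed.

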